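Sort the pane pillars into their carrier and hold it up

ROBOT

A 6-joint arm with a two-finger parallel gripper is mounted at the origin on the work surface. World frame = base frame: x ahead of the robot, y to its left, z up, the work surface at z = 0. Lengths are in mm, angles in rad, forces in N, time in s.
With the tool pointing down it reaches from about 275 to 750 mm from the base axis. Payload 10.2 kg.
Tool frame: the origin (TCP) lies between the finger pads; the fingertips stand 11 mm ahead of it and the grasp point (between the pads) lies 8 mm behind it; z points along the fingers, y is the line along which they close (so a half turn about z gives the same grasp; the last joint's range is limited). The gripper opens to 85 mm and grips with 20 to 120 N. Pads are 22 mm wide; open, the fingers measure 114 mm over their backs; the gripper's body (76 mm by 85 mm) begins 54 mm behind the grasp point. The pads swing forward as they close: fully open they stand 13 mm farther back than shut.
Start: joints at [0.931, 0.313, 1.498, -0, 1.331, -0.223], TCP at [212.552, 480.055, 242.294] pointing down, gripper open.
Joint ranges: [-2.94, 2.94], [-0.97, 2.17], [0.19, 2.56], [-1.23, 4.37], [0.02, 3.11], [-2.88, 2.88]. Speed limits (rad/s): [2.39, 2.39, 3.01, 3.14, 3.14, 3.14].

INTERFACE

Orientations are given as a unit quaternion [w, x, y, z].
In Python, from rig import sense, eyes, finish_job gives the robot as it stands.
- The arm moves only by the shell command python3 -m jog 'ROWS' [FORCE]. ROWS is JSON, a list of rows, each a list of 7 numbers: the shift along the tool's x, y, z in m, then the turn, a rotation vector about the tool's x, y, z in rad, then the finger opening in m, from 0 to 0.0854. In form: [[dx, dy, dz, rx, ry, rz, gripper], ...]. A call has 1 to 5 rows; each row shifts and turns the commanded pose from where the row before left it, along the tool's axes as they then stand; what a row does not reach is not made up. A row lasts 1/10 s, in which the tool goes at most 50 mm and 8.59 degrees, less where a joint would pass 70% of its speed; a pose out of reach is approached as far as the arm can. A call is refused whole if a number of a shift passes 0.05 or a number of a turn 0.15, either way. A call with a gripper value outside its range is refused whole. The fingers move at their own pace and stop on an object; FORCE is the grip in N (left out, the last holds). Time passes only in rows, so rows that do not move let the fingers close. It gives the time, the measured TCP pose, the force, the opening and the grip force at its end, in the units of the state.
- sense(): the state, without advancing time (a new reading comes with each control period).
- eyes.capture(name): name is "side" or "top"; returns the picture (480x640x3 uint8, red, green, blue); there is no depth.
- eyes.calibration(name): a dict with "fx", "fy", "cx", "cy" (pixels), "dist" ([k1, k2, p1, p2, k3] as OpenCV has them; the pictures are not rectified), "cam_to_world" (4x4, takes a point from camera to world coordinates). Camera axes: x right, y down, z forward; pixel columns grow to the right and rows downward; lengths in mm; the calibration is good to about 2 mm. A picture is of the moment at which its call begins. calibration takes no time and is no camera call.
- finish_job(): hands the job in; it is judged then, once.
The state is a dict: "time_s": time; "joints": joint angles; "dq": joint speeds; "tau": joint torques, N m; "eef_pos": TCP position; "ee_rot": TCP orientation; "force": force on the tool from outside, world axes, zero at the start; "wrist_torque": the same for the moment, N m; "grip_width": opening from 0.0 (shut) to 1.0 (fully open); "grip_force": force on a finger pad.
Only numpy, scipy, OpenCV 4.12 (cv2) and the standard library are available. Lean on these libraries where they do the work, as an engineer would, in place of code of your own. Each camera call takes 0.05 s, during which the arm holds its last target. There are 200 camera calls.

TASK

Three pane pillars of the animation stage stand loose on the table: stand each one, rubber foot down and fully home, in a free hole of the carrier's row that already holds a pillar of its own length. Then take the carrier by its handle, lift it about 10 cm clear of the table and finish while holding it there, steady and level, with all pillars still in place; do not put it down or let go. Leave the other things on the table where they are.

Things in the scene. Friction and masses are not known exactly. Their poses are not given: they have to be found in the camera images.
- carrier: loose plywood pillar carrier: block 150 (x) by 204 (y) by 26 mm high, handle in the middle. Origin: centre of its underside; x along the rows, y across them, z up. Six round holes 24 mm wide, 18 mm deep (floor 8 mm above the underside), mouths chamfered: rows at y = +80 and y = -80 mm, holes at x = -45, 0, +45 mm. 0.4 kg empty, about 0.7 kg with all pillars, nearly balanced about the handle.
- handle (a point): centre of the carrier's wooden handle bar, 129 mm above the carrier's underside, over its origin; axes as the carrier's. The bar is level, along x, 120 mm long, 14 mm thick (y), 22 mm high (118 to 140 mm above the underside), on two posts 16 x 14 mm at x = -52 and +52 mm; open below between the posts.
- long_seated: round aluminium pillar, 20 mm in diameter, 100 mm long, with a black rubber foot (the last 8 mm); already stands in an end hole of one of the carrier's rows and marks it as the row for long pillars. It stays there. Origin: centre of the underside of the foot; z runs up along the pillar. 70 g, up to a quarter more or less.
- short_seated: round aluminium pillar, 20 mm in diameter, 70 mm long, with a black rubber foot (the last 8 mm); already stands in an end hole of the other row of the carrier and marks it as the row for short pillars. It stays there. Origin: centre of the underside of the foot; z runs up along the pillar. 50 g, up to a quarter more or less.
- long_loose: round aluminium pillar, 20 mm in diameter, 100 mm long, with a black rubber foot (the last 8 mm); stands upright on the table, loose. Origin: centre of the underside of the foot; z runs up along the pillar. 70 g, up to a quarter more or less.
- short_loose_a: round aluminium pillar, 20 mm in diameter, 70 mm long, with a black rubber foot (the last 8 mm); stands upright on the table, loose. Origin: centre of the underside of the foot; z runs up along the pillar. 50 g, up to a quarter more or less.
- short_loose_b: round aluminium pillar, 20 mm in diameter, 70 mm long, with a black rubber foot (the last 8 mm); stands upright on the table, loose. Origin: centre of the underside of the foot; z runs up along the pillar. 50 g, up to a quarter more or less.
- tape_roll: roll of black tape, lying flat, 90 mm across, 24 mm high, with a 68 mm bore. Origin: centre of its underside. A bystander: leave it where it is.
- lens_cap: round black lens cap lying flat, 52 mm across, 10 mm thick. Origin: centre of its underside. A bystander: leave it where it is.
- lens: black camera lens standing upright, 72 mm across, 90 mm tall. Origin: centre of its underside. A bystander: leave it where it is.
- film_box: flat yellow carton, 90 x 130 x 40 mm. Origin: centre of its underside. A bystander: leave it where it is.
- marker: black marker pen, lying, 125 mm long along its x, 11 mm thick. Origin: centre of its underside. A bystander: leave it where it is.
- battery: black camera battery pack, 70 x 40 x 21 mm. Origin: centre of its underside. A bystander: leave it where it is.
- glue: white glue bottle standing upright, 48 mm across, 110 mm tall. Origin: centre of its underside. A bystander: leave it where it is.
Not all that is in view belongs to the job. What is shaped like the short_loose_a but blue or purple is not meant.

How it is judged:
By the outcome, as a careful person would: the job done as asked, in the order asked, and still so for the second after the job is handed in, while the arm keeps its last pose, push and grip.
It also fails if it takes over 72 s, if anything falls off the work surface, if the arm or the gripper's body presses on something with over 40 N, if the wrist force passes 120 N, or if a joint passes its speed limit or range.

## Working session

There is one attempt and no reset: what is moved stays moved. The work goes in short steps, Python scripts to look and compute and a shell command to move; the robot and the scene stay as the last step left them, time stands still between calls to the robot, and variables do not carry over. Pictures are saved under pics/ and viewed, at most 10 in all, crops included, and the job is handed in when it is done.

```bash
mkdir -p pics
python3 - <<'E'
from rig import sense, eyes
import cv2,json
for n in("top","side"):
    cv2.imwrite(f"pics/{n}0.png",eyes.capture(n)[:,:,::-1]); c=eyes.calibration(n); print(n,{k:(v.tolist() if hasattr(v,'tolist') else v) for k,v in c.items()})
print(sense())
E
```

```text
top {'fx': 603.4943086562215, 'fy': 603.4943086562215, 'cx': 322.40640954315967, 'cy': 246.75640877301393, 'dist': [0.027739264188423894, 0.0, 0.0, 0.0, 0.0], 'cam_to_world': [[-0.0022376023212568688, -0.9843880345601567, 0.1759977004129425, 342.7943394332907], [-0.9999922893258785, 0.002770634841702741, 0.0027829608984887627, 16.607343257499373], [-0.0032271387699447478, -0.17599011619226204, -0.9843866438437661, 1512.5248226964245], [0.0, 0.0, 0.0, 1.0]]}
side {'fx': 491.0612043536007, 'fy': 491.0612043536007, 'cx': 310.471042289012, 'cy': 241.43498505463248, 'dist': [-0.09274121313313603, 0.0, 0.0, 0.0, 0.0], 'cam_to_world': [[0.8535139845174078, -0.33238357954023545, 0.4012917072221132, 205.75773734087542], [-0.5209503776419896, -0.5608169625141753, 0.6435021667337592, -619.6725523859889], [0.011161642705569016, -0.7582911647964745, -0.6518204715439052, 764.8596047819184], [0.0, 0.0, 0.0, 1.0]]}
{'time_s': 0.1, 'joints': array([ 9.30611476e-01,  3.13431093e-01,  1.49835278e+00,  6.10536632e-06,
        1.33100203e+00, -2.23420348e-01]), 'dq': array([ 4.38266880e-04,  2.49541215e-06, -3.90773660e-03, -7.89761575e-04,
        6.95793178e-04,  1.06797610e-04]), 'tau': array([ 3.10570511e-03, -4.12895465e+01, -2.60139960e+01, -1.51087256e-04,
        3.07792870e-03,  7.87005047e-05]), 'eef_pos': array([212.41117167, 479.87799618, 241.7764744 ]), 'ee_rot': array([-2.52384441e-04,  2.06878094e-01,  9.78366546e-01, -5.40619400e-04]), 'force': array([ 0.03871069,  0.73786082, -0.56118964]), 'wrist_torque': array([-0.00804263,  0.00800794, -0.01093365]), 'grip_force': 0.0, 'grip_width': 1.007741466940726}
```

View pics/top0.png

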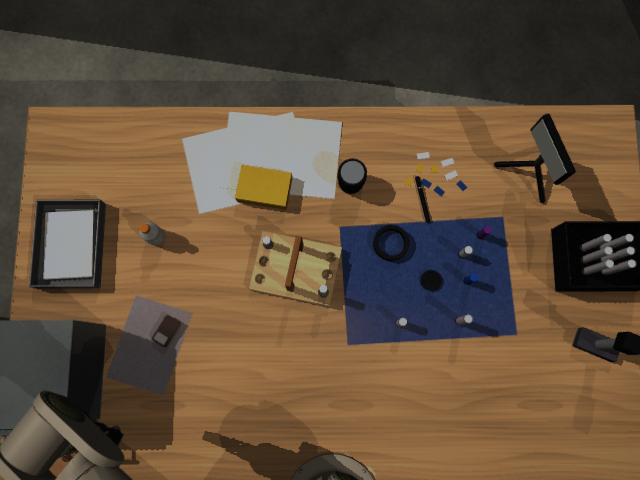

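View pics/side0.png

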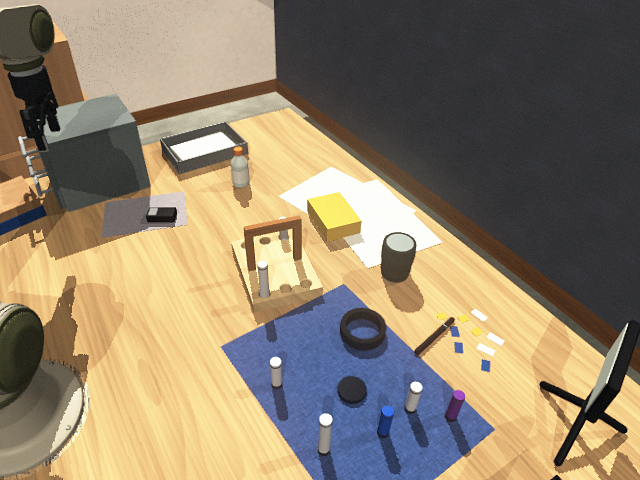

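The top view shows these candidates: silver pillars at (402,322), (467,319) and (467,251), which could be the loose ones; blue (473,279) and purple (486,231), which are decoys. The seated pillars are at (267,241) and (323,289). More silver pillars lie in the bin at about (605,255), and those aren't part of the job. In the side view, (325,433) looks long, while (276,372) and (413,396) look short. I'll check this in one close crop.

Run:
```python
import cv2,numpy as np
t=cv2.imread("pics/top0.png")[220:340,240:500]; s=cv2.imread("pics/side0.png")[200:470,225:485]
cv2.imwrite("pics/c_top.png",cv2.resize(t,None,fx=3,fy=3,interpolation=cv2.INTER_CUBIC))
cv2.imwrite("pics/c_side.png",cv2.resize(s,None,fx=2.2,fy=2.2,interpolation=cv2.INTER_CUBIC))
```

```text
(no output)
```

View pics/c_top.png

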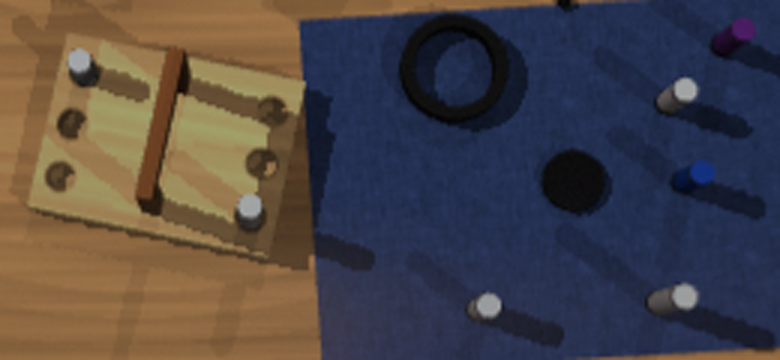

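View pics/c_side.png

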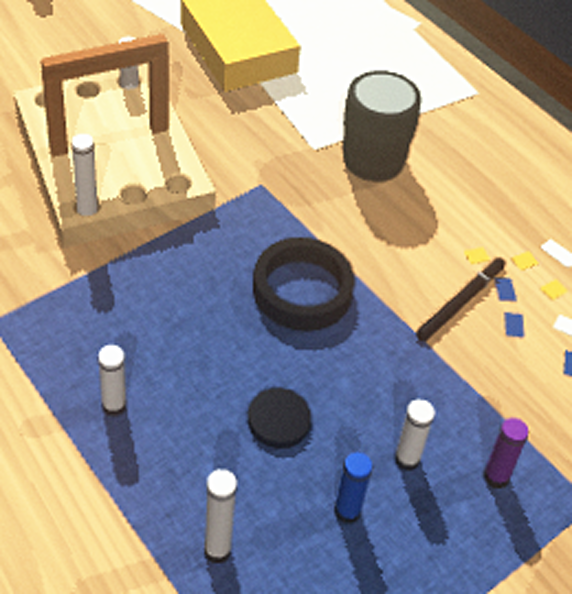

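The crops settle it. Side view: the long loose pillar's top is at (325,419), and the short ones are at (275,361) and (416,386). The seated pillar at the front (top view (323,289)) looks long and the rear one (266,241) short. I'll triangulate the tops and fit the carrier's pose.

```bash
cat > h.py <<'E'
import numpy as np,cv2
from scipy.optimize import least_squares
from rig import eyes
C={n:eyes.calibration(n) for n in("top","side")}
def proj(n,P):
    c=C[n];M=np.linalg.inv(np.array(c["cam_to_world"]));K=np.array([[c["fx"],0,c["cx"]],[0,c["fy"],c["cy"]],[0,0,1]])
    return cv2.projectPoints(np.atleast_2d(np.float64(P)),cv2.Rodrigues(M[:3,:3])[0],M[:3,3],K,np.array(c["dist"]))[0][:,0]
def ray(n,uv,z):
    c=C[n];K=np.array([[c["fx"],0,c["cx"]],[0,c["fy"],c["cy"]],[0,0,1]])
    d=cv2.undistortPoints(np.float64([[uv]]),K,np.array(c["dist"]))[0,0];T=np.array(c["cam_to_world"])
    v=T[:3,:3]@np.r_[d,1];return T[:3,3]+v*(z-T[2,3])/v[2]
def tri(a,b):
    r=least_squares(lambda p:np.r_[proj("top",p)[0]-a,proj("side",p)[0]-b],[400,0,80]);return r.x,np.abs(r.fun).max()
E
python3 - <<'E'
from h import *
np.set_printoptions(precision=1,suppress=True)
obs={"long":((468.3,319),(325,419)),"a":((402.7,322),(275.5,361)),"b":((468.3,250.7),(415.9,386)),"seatR":((323.3,288.7),(262.7,264.5)),"seatL":((266.3,240.7),(283.2,220.5))}
for k,(a,b) in obs.items():
    x,e=tri(a,b);h={"long":100,"a":70,"b":70,"seatR":108,"seatL":78}[k]
    print(k,x,e,"top@h",ray("top",a,h)[:2],"side@h",ray("side",b,h)[:2])
# carrier: rows: +y row = right(long)? unknown sign; use carrier y axis toward left image (world +y)
tp=lambda x,y:(240+x/3,220+y/3); sp=lambda x,y:(225+x/2.2,200+y/2.2)
F=[("top",tp(66,33),(75,102,26)),("top",tp(304,81),(75,-102,26)),("top",tp(28,206),(-75,102,26)),("top",tp(266,256),(-75,-102,26)),
("top",tp(272,110),(45,-80,26)),("top",tp(262,163),(0,-80,26)),("top",tp(71,123),(0,80,26)),("top",tp(60,176),(-45,80,26)),
("top",tp(79,62),(45,80,78)),("top",tp(250,206),(-45,-80,108)),("side",sp(83,142),(-45,-80,108)),("side",sp(128,45),(45,80,78)),("side",sp(63,243),(-75,-102,0)),("side",sp(214,203),(75,-102,0+4)),("side",sp(133,194),(0,-80,26)),("side",sp(177,184),(45,-80,26))]
def f(p,full=0):
    r=[]
    for n,uv,q in F:
        c,s=np.cos(p[2]),np.sin(p[2]);P=(p[0]+c*q[0]-s*q[1],p[1]+s*q[0]+c*q[1],q[2]);r.append(proj(n,P)[0]-uv)
    return np.array(r).ravel()
r=least_squares(f,[400,80,0],loss="soft_l1");print("carrier",r.x[:2],r.x[2]);print(f(r.x).reshape(-1,2))
p=r.x;c,s=np.cos(p[2]),np.sin(p[2])
for q in[(45,-80),(0,-80),(0,80),(-45,80)]:print(q,p[0]+c*q[0]-s*q[1],p[1]+s*q[0]+c*q[1])
E
```

```text
long [ 423.9 -317.6  100.5] 0.013861393641491304 top@h [ 424.  -317.7] side@h [ 424.1 -317.3]
a [ 419.6 -169.6   70.7] 0.32682419055595346 top@h [ 418.9 -169.4] side@h [ 420.2 -169.3]
b [ 590.8 -332.4   72.6] 0.5110210265833643 top@h [ 590.  -332.3] side@h [ 592.9 -331.6]
seatR [494.8  18.6 106.8] 0.0878428606391708 top@h [494.4  18.7] side@h [494.4  17.4]
seatL [615.7 156.7  73.6] 0.1403284413337076 top@h [614.5 156.4] side@h [613.4 151.7]
carrier [555.4  88.1] -0.20987510345536636
[[ 0.2 -0.3]
 [ 0.3  0.1]
 [-0.8  0.2]
 [ 0.7  0.6]
 [-0.1  0.3]
 [-0.4  0.1]
 [ 0.4  0.3]
 [-0.   0.2]
 [-0.3 -0.6]
 [-0.2 -0.1]
 [-0.3 -0.6]
 [-0.1 -1.6]
 [ 0.3  2. ]
 [ 0.4  1.7]
 [ 0.  -0.3]
 [ 0.5 -0.7]]
(45, -80) 582.745639633916 0.46259386866721286
(0, -80) 538.7330771981491 9.837792417909839
(0, 80) 572.0671164843451 166.32690330063656
(-45, 80) 528.0545540485782 175.70210184987917
```

Triangulated heights of about 100 and 70 mm confirm which pillar is which. The right row (-y) is for long pillars and the left row (+y) for short. I'll turn the tool so its closing line is along the carrier's y, then work out the shifts.

```bash
cat > to.py <<'E'
import sys,numpy as np
from rig import sense
from scipy.spatial.transform import Rotation as Ro
s=sense();q=s["ee_rot"];R=Ro.from_quat([q[1],q[2],q[3],q[0]]).as_matrix()
g=np.array([float(v) for v in sys.argv[1:4]]) if len(sys.argv)>3 else s["eef_pos"]
yaw=float(sys.argv[4]) if len(sys.argv)>4 else 1.361
yv=np.array([np.cos(yaw),np.sin(yaw),0]);T=np.c_[np.cross(yv,[0,0,-1]),yv,[0,0,-1]]
np.set_printoptions(precision=4,suppress=True)
print("t",round(s["time_s"],2),"pos",s["eef_pos"],"shift mm",R.T@(g-s["eef_pos"]),"turn",Ro.from_matrix(R.T@T).as_rotvec(),"F",s["force"],"w",s["grip_width"],"gf",s["grip_force"])
E
python3 -m jog '[[0,0,0,0,0,-0.104,0.045],[0,0,0,0,0,-0.104,0.045],[0,0,0,0,0,0,0.045]]' 40; python3 to.py 424 -317.5 241
```

```text
time_s: 0.4
eef_pos: [212.5, 480.0, 242.0]
ee_rot: [-0.0, 0.104, 0.995, -0.0]
force: [-0.8, -0.3, -0.0]
grip_width: 0.53
grip_force: 0.0
t 0.4 pos [212.4654 479.9501 241.991 ] shift mm [-371.5936 -736.6077    1.3519] turn [-0.0006 -0.0003  0.0019] F [-0.7572 -0.3199 -0.0408] w 0.5302226365533774 gf 0.0
```

```bash
R='a'
python3 -m jog '[[-0.0186,-0.0368,0,0,0,0,0.045],[-0.0186,-0.0368,0,0,0,0,0.045],[-0.0186,-0.0368,0,0,0,0,0.045],[-0.0186,-0.0368,0,0,0,0,0.045],[-0.0186,-0.0368,0,0,0,0,0.045]]' >/dev/null
python3 -m jog '[[-0.0186,-0.0368,0,0,0,0,0.045],[-0.0186,-0.0368,0,0,0,0,0.045],[-0.0186,-0.0368,0,0,0,0,0.045],[-0.0186,-0.0368,0,0,0,0,0.045],[-0.0186,-0.0368,0,0,0,0,0.045]]'
python3 -m jog '[[-0.0186,-0.0368,0,0,0,0,0.045],[-0.0186,-0.0368,0,0,0,0,0.045],[-0.0186,-0.0368,0,0,0,0,0.045],[-0.0186,-0.0368,0,0,0,0,0.045],[-0.0186,-0.0368,0,0,0,0,0.045]]' >/dev/null
python3 -m jog '[[-0.0186,-0.0368,0,0,0,0,0.045],[-0.0186,-0.0368,0,0,0,0,0.045],[-0.0186,-0.0368,0,0,0,0,0.045],[-0.0186,-0.0368,0,0,0,0,0.045],[-0.0186,-0.0368,0,0,0,0,0.045]]' >/dev/null
python3 -m jog '[[0,0,0,0,0,0,0.045],[0,0,0,0,0,0,0.045]]'; python3 to.py 424 -317.5 72
```

```text
time_s: 1.4
eef_pos: [318.2, 79.9, 242.4]
ee_rot: [0.0, 0.106, 0.994, 0.0]
force: [0.2, 0.6, 0.1]
grip_width: 0.525
grip_force: 0.0
time_s: 2.6
eef_pos: [423.7, -317.3, 241.6]
ee_rot: [-0.0, 0.106, 0.994, 0.001]
force: [0.4, 0.5, 0.5]
grip_width: 0.53
grip_force: 0.0
t 2.6 pos [ 423.6926 -317.2598  241.619 ] shift mm [ -0.5352  -0.3405 169.6183] turn [ 0.001  -0.0011 -0.0021] F [0.4161 0.5191 0.485 ] w 0.5296544496243879 gf 0.0
```

```bash
python3 -m jog '[[0,0,0.04,0,0,0,0.045],[0,0,0.04,0,0,0,0.045],[0,0,0.04,0,0,0,0.045],[0,0,0.03,0,0,0,0.045],[0,0,0.02,0,0,0,0.045]]' >/dev/null
python3 -m jog '[[0,0,0,0,0,0,0.045],[0,0,0,0,0,0,0.01],[0,0,0,0,0,0,0.01],[0,0,0,0,0,0,0.01],[0,0,0,0,0,0,0.01]]' 40; python3 -m jog '[[0,0,0,0,0,0,0.01]]'
python3 - <<'E'
from rig import eyes
import cv2,numpy as np
s=eyes.capture("side")[300:470,225:485,::-1]; t=eyes.capture("top")[240:360,380:520,::-1]
s=cv2.resize(s,(500,327),interpolation=3);t=cv2.resize(t,(280,240),interpolation=3)
o=np.zeros((327,780,3),np.uint8);o[:,:500]=s;o[:240,500:]=t;cv2.imwrite("pics/g1.png",o)
E
```

```text
time_s: 3.6
eef_pos: [424.5, -317.4, 73.9]
ee_rot: [0.001, 0.104, 0.995, -0.001]
force: [1.3, 2.0, 8.0]
grip_width: 0.226
grip_force: 39.4
time_s: 3.7
eef_pos: [424.5, -317.4, 73.9]
ee_rot: [0.001, 0.104, 0.995, -0.001]
force: [0.2, 2.6, 8.3]
grip_width: 0.221
grip_force: 39.4
```

View pics/g1.png

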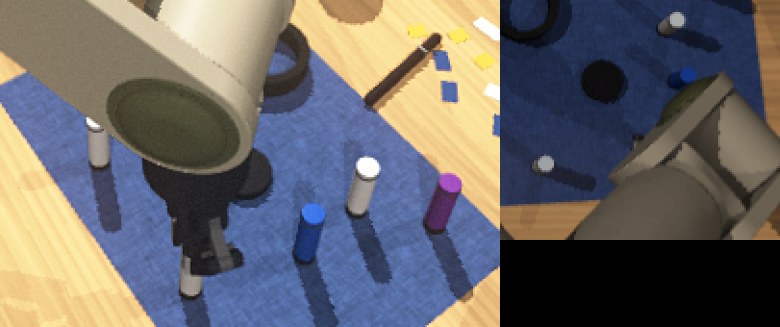

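The pillar is gripped at 0.22 width, upright, and the neighbours weren't touched. Next I lift it and go to hole (0,-80), which is beside the seated long pillar.

```bash
python3 -m jog '[[0,0,-0.02,0,0,0,0.01],[0,0,-0.03,0,0,0,0.01],[0,0,-0.04,0,0,0,0.01],[0,0,-0.04,0,0,0,0.01],[0,0,-0.02,0,0,0,0.01]]'; python3 -m jog '[[0,0,0,0,0,0,0.01]]' >/dev/null; python3 to.py 582.7 0.5 210;python3 to.py 538.7 9.8 210
```

```text
time_s: 4.3
eef_pos: [424.4, -317.6, 226.5]
ee_rot: [0.002, 0.104, 0.995, -0.002]
force: [-0.3, 0.5, -1.2]
grip_width: 0.222
grip_force: 39.1
t 4.4 pos [ 424.6206 -317.8254  225.7307] shift mm [-88.5543 344.2491  14.7752] turn [-0.0042  0.0054  0.0009] F [-0.074   0.1107 -1.607 ] w 0.22250708752023937 gf 39.150545597076416
t 4.4 pos [ 424.6206 -317.8254  225.7307] shift mm [-43.5829 344.2226  14.5346] turn [-0.0042  0.0054  0.0009] F [-0.074   0.1107 -1.607 ] w 0.22250708752023937 gf 39.150545597076416
```

```bash
python3 -m jog '[[-0.0089,0.0344,0,0,0,0,0.01],[-0.0089,0.0344,0,0,0,0,0.01],[-0.0089,0.0344,0,0,0,0,0.01],[-0.0089,0.0344,0,0,0,0,0.01],[-0.0089,0.0344,0,0,0,0,0.01]]' >/dev/null
python3 -m jog '[[-0.0089,0.0344,0,0,0,0,0.01],[-0.0089,0.0344,0,0,0,0,0.01],[-0.0089,0.0344,0,0,0,0,0.01],[-0.0089,0.0344,0,0,0,0,0.01],[-0.0089,0.0344,0,0,0,0,0.01]]' >/dev/null
python3 -m jog '[[0,0,0.04,-0.004,0.005,0,0.01],[0,0,0.04,0,0,0,0.01],[0,0,0.02,0,0,0,0.01],[0,0,0,0,0,0,0.01],[0,0,0,0,0,0,0.01]]'; python3 to.py 582.7 0.5 101
python3 - <<'E'
from rig import eyes
import cv2,numpy as np
s=eyes.capture("side")[180:340,220:420,::-1]; cv2.imwrite("pics/g2.png",cv2.resize(s,None,fx=3.5,fy=3.5,interpolation=3))
E
```

```text
time_s: 5.9
eef_pos: [582.1, 1.3, 122.5]
ee_rot: [-0.002, 0.104, 0.995, 0.002]
force: [0.0, -0.1, -1.2]
grip_width: 0.223
grip_force: 39.3
t 5.9 pos [582.0843   1.254  122.4565] shift mm [-0.8692 -0.6952 21.4497] turn [ 0.004  -0.0051  0.0008] F [ 0.0292 -0.1377 -1.1918] w 0.22347634156098473 gf 39.284387826919556
```

View pics/g2.png

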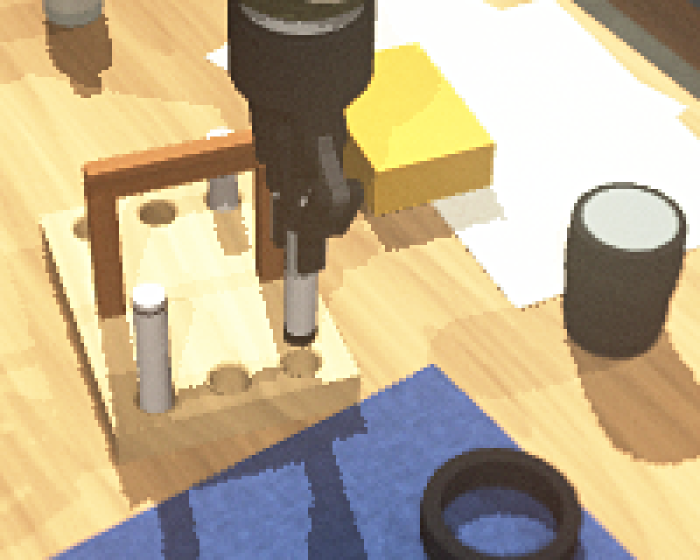

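The foot sits just above the hole: foot at crop (300,337), mouth at (301,363). I'll check this against the projection.

Run:
```python
from h import *
for P in[(582.1,1.3,48.6),(582.7,0.5,26)]:print((proj("side",P)[0]-[220,180])*3.5)
```

```text
[299.29660101 332.85914366]
[300.66967987 360.12027528]
```

```bash
python3 -m jog '[[-0.0009,-0.0007,0.01,0.004,-0.005,0,0.01],[0,0,0.01,0,0,0,0.01],[0,0,0.005,0,0,0,0.01],[0,0,0.005,0,0,0,0.01],[0,0,0,0,0,0,0.01]]'; python3 -m jog '[[0,0,0.003,0,0,0,0.01],[0,0,0.002,0,0,0,0.01],[0,0,0,0,0,0,0.01]]';python3 to.py 582.7 0.5 82
```

```text
time_s: 6.45
eef_pos: [582.4, 0.5, 91.6]
ee_rot: [-0.001, 0.104, 0.995, 0.0]
force: [-1.3, 0.6, -0.7]
grip_width: 0.223
grip_force: 39.3
time_s: 6.75
eef_pos: [582.7, 0.5, 87.1]
ee_rot: [-0.0, 0.104, 0.995, 0.0]
force: [-0.2, -0.6, -1.5]
grip_width: 0.223
grip_force: 39.3
t 6.75 pos [582.6702   0.4913  87.1131] shift mm [-0.0287  0.0147  5.1131] turn [-0.     -0.0002  0.001 ] F [-0.188  -0.5801 -1.4962] w 0.22315108141096948 gf 39.28490102291107
```

No contact, and it's already 13 mm into the hole. I'll go on gently.

```bash
python3 -m jog '[[0,0,0.003,0,0,0,0.01],[0,0,0.001,0,0,0,0.01],[0,0,0.001,0,0,0,0.01],[0,0,0,0,0,0,0.01]]'; python3 -m jog '[[0,0,0.001,0,0,0,0.01],[0,0,0.001,0,0,0,0.01],[0,0,0,0,0,0,0.01]]'
```

```text
time_s: 7.15
eef_pos: [582.7, 0.5, 82.2]
ee_rot: [-0.0, 0.104, 0.995, 0.0]
force: [-0.2, -0.2, -0.4]
grip_width: 0.22
grip_force: 39.3
time_s: 7.45
eef_pos: [583.3, 0.4, 81.9]
ee_rot: [0.001, 0.104, 0.995, -0.0]
force: [-3.7, -0.6, 11.0]
grip_width: 0.222
grip_force: 40.7
```

It's home: there was firm contact at z = 82, as expected. I'll release, retreat upwards and go to short pillar a.

```bash
python3 -m jog '[[0,0,0,0,0,0,0.036],[0,0,0,0,0,0,0.036],[0,0,0,0,0,0,0.036]]'; python3 -m jog '[[0,0,-0.02,0,0,0,0.036],[0,0,-0.04,0,0,0,0.036],[0,0,-0.04,0,0,0,0.036],[0,0,-0.02,0,0,0,0.045],[0,0,0,0,0,0,0.045]]'; python3 to.py 419.5 -169.5 160
```

```text
time_s: 7.75
eef_pos: [582.7, 0.5, 80.1]
ee_rot: [-0.0, 0.104, 0.995, 0.0]
force: [-0.6, 0.0, 0.7]
grip_width: 0.422
grip_force: 0.0
time_s: 8.25
eef_pos: [583.8, 0.3, 203.3]
ee_rot: [0.003, 0.104, 0.995, -0.0]
force: [0.2, 0.4, -0.6]
grip_width: 0.53
grip_force: 0.0
t 8.25 pos [583.8211   0.2954 203.2968] shift mm [ 125.8121 -200.1623   42.578 ] turn [0.     0.0057 0.0011] F [ 0.2266  0.3836 -0.5734] w 0.5296938307948721 gf 0.0
```

```bash
python3 -m jog '[[0.0207,-0.0334,0,0,0,0,0.045],[0.0207,-0.0334,0,0,0,0,0.045],[0.0207,-0.0334,0,0,0,0,0.045],[0.0207,-0.0334,0.01,0,0,0,0.045],[0.0207,-0.0334,0.015,0,0,0,0.045]]' >/dev/null
python3 -m jog '[[0.0207,-0.0334,0.015,0,0,0,0.045],[0,0,0.03,0,0,0,0.045],[0,0,0,0,0,0,0.045],[0,0,0,0,0,0,0.045]]'; python3 to.py 419.5 -169.5 45
python3 - <<'E'
from rig import eyes
import cv2,numpy as np
s=eyes.capture("side")[190:430,200:440,::-1]; cv2.imwrite("pics/g3.png",cv2.resize(s,None,fx=2.5,fy=2.5,interpolation=3))
E
```

```text
time_s: 9.15
eef_pos: [419.7, -169.5, 130.2]
ee_rot: [-0.001, 0.104, 0.995, 0.0]
force: [0.5, 0.1, 0.2]
grip_width: 0.528
grip_force: 0.0
t 9.15 pos [ 419.7243 -169.4556  130.1695] shift mm [ 0.0993 -0.1493 85.1696] turn [ 0.0007 -0.0013  0.0013] F [0.49   0.1078 0.2098] w 0.528212136617405 gf 0.0
```

View pics/g3.png

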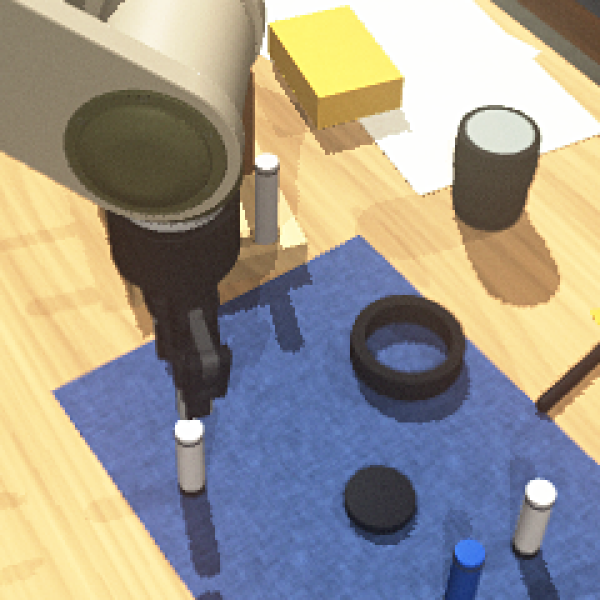

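The long pillar stands seated at crop (266,200), and the gripper is above short a at (190,455). I'll descend 85 mm and grip.

```bash
python3 -m jog '[[0,0,0.03,0,0,0,0.045],[0,0,0.035,0,0,0,0.045],[0,0,0.02,0,0,0,0.045],[0,0,0,0,0,0,0.045],[0,0,0,0,0,0,0.045]]'
python3 -m jog '[[0,0,0,0,0,0,0.01],[0,0,0,0,0,0,0.01],[0,0,0,0,0,0,0.01],[0,0,0,0,0,0,0.01],[0,0,0,0,0,0,0.01]]' 40
python3 -m jog '[[0,0,-0.02,0,0,0,0.01],[0,0,-0.04,0,0,0,0.01],[0,0,-0.04,0,0,0,0.01],[0,0,-0.04,0,0,0,0.01],[0,0,-0.02,0,0,0,0.01]]'; python3 -m jog '[[0,0,0,0,0,0,0.01],[0,0,0,0,0,0,0.01]]'; python3 to.py 528.1 175.7 210
```

```text
time_s: 9.7
eef_pos: [420.6, -169.9, 46.5]
ee_rot: [0.001, 0.104, 0.995, -0.0]
force: [0.2, -1.1, 1.2]
grip_width: 0.525
grip_force: 0.0
time_s: 10.2
eef_pos: [420.5, -170.2, 46.5]
ee_rot: [0.001, 0.104, 0.995, -0.001]
force: [0.6, 1.6, 7.9]
grip_width: 0.219
grip_force: 39.2
time_s: 10.7
eef_pos: [420.3, -170.2, 209.0]
ee_rot: [0.002, 0.104, 0.995, -0.001]
force: [0.5, -0.2, -1.0]
grip_width: 0.221
grip_force: 39.1
time_s: 10.9
eef_pos: [419.4, -169.7, 204.9]
ee_rot: [-0.0, 0.104, 0.995, 0.0]
force: [-0.4, 1.0, -1.1]
grip_width: 0.221
grip_force: 39.1
t 10.9 pos [ 419.4341 -169.6581  204.9423] shift mm [-34.7159 360.3821  -5.0599] turn [ 0.     -0.0002  0.001 ] F [-0.3595  1.0109 -1.075 ] w 0.22083837058717848 gf 39.11794424057007
```

```bash
python3 -m jog '[[-0.0035,0.036,-0.002,0,0,0,0.01],[-0.0035,0.036,-0.002,0,0,0,0.01],[-0.0035,0.036,-0.002,0,0,0,0.01],[-0.0035,0.036,0,0,0,0,0.01],[-0.0035,0.036,0,0,0,0,0.01]]' >/dev/null
python3 -m jog '[[-0.0035,0.036,0,0,0,0,0.01],[-0.0035,0.036,0,0,0,0,0.01],[-0.0035,0.036,0,0,0,0,0.01],[-0.0035,0.036,0,0,0,0,0.01],[-0.0035,0.036,0,0,0,0,0.01]]' >/dev/null
python3 -m jog '[[0,0,0.03,0,0,0,0.01],[0,0,0.04,0,0,0,0.01],[0,0,0.04,0,0,0,0.01],[0,0,0,0,0,0,0.01],[0,0,0,0,0,0,0.01]]'; python3 to.py 528.1 175.7 54.5
python3 - <<'E'
from rig import eyes
import cv2,numpy as np
s=eyes.capture("side")[160:320,200:360,::-1];t=eyes.capture("top")[220:320,230:350,::-1]
o=np.zeros((480,800,3),np.uint8);o[:,:480]=cv2.resize(s,(480,480),interpolation=3);o[:266,480:]=cv2.resize(t,(320,266),interpolation=3);cv2.imwrite("pics/g4.png",o)
E
```

```text
time_s: 12.4
eef_pos: [528.4, 175.0, 101.2]
ee_rot: [-0.001, 0.104, 0.995, -0.0]
force: [-0.2, 0.0, 0.2]
grip_width: 0.226
grip_force: 39.2
t 12.4 pos [528.4116 175.0429 101.229 ] shift mm [ 0.3705  0.6018 46.7293] turn [-0.0005 -0.0015  0.0009] F [-0.1843  0.0009  0.2401] w 0.22597915385415163 gf 39.23599720001221
```

View pics/g4.png

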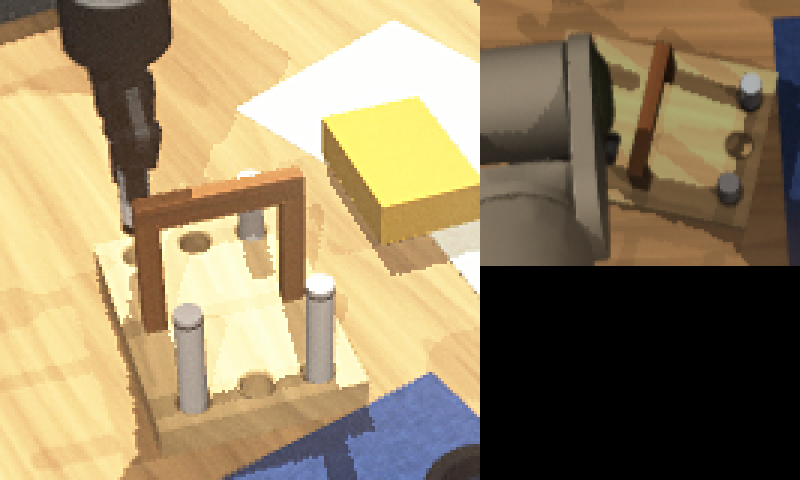

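The foot (128,225) is above the end hole (130,258), and the two long pillars stand level with each other. Going down with force checks.

```bash
python3 -c "
from h import *
for P in[(528.4,175,54.7),(528.1,175.7,26),(572.1,166.3,26),(582.7,.5,108)]:print((proj('side',P)[0]-[200,160])*3)"
python3 -m jog '[[0.0004,0.0006,0.01,0,0,0,0.01],[0,0,0.01,0,0,0,0.01],[0,0,0.005,0,0,0,0.01],[0,0,0.005,0,0,0,0.01],[0,0,0,0,0,0,0.01]]'; python3 -m jog '[[0,0,0.003,0,0,0,0.01],[0,0,0.002,0,0,0,0.01],[0,0,0.002,0,0,0,0.01],[0,0,0,0,0,0,0.01],[0,0,0,0,0,0,0.01]]'; python3 to.py 528.1 175.7 54.5
```

```text
[136.15762737 225.11799637]
[138.22653251 253.56784795]
[195.13475752 241.34353798]
[318.33789668 281.93838279]
time_s: 13.0
eef_pos: [528.0, 175.7, 70.5]
ee_rot: [-0.001, 0.104, 0.995, -0.0]
force: [-0.3, -0.2, -0.4]
grip_width: 0.226
grip_force: 39.2
time_s: 13.5
eef_pos: [528.3, 175.8, 64.3]
ee_rot: [0.0, 0.104, 0.995, -0.0]
force: [-0.1, -0.9, -0.6]
grip_width: 0.22
grip_force: 39.2
t 13.5 pos [528.3255 175.7712  64.3381] shift mm [ 0.2068 -0.1163  9.8381] turn [-0.      0.0001  0.001 ] F [-0.1287 -0.9334 -0.6014] w 0.22027990908105977 gf 39.23623502254486
```

```bash
python3 -m jog '[[0,0,0.004,0,0,0,0.01],[0,0,0.003,0,0,0,0.01],[0,0,0.001,0,0,0,0.01],[0,0,0.001,0,0,0,0.01],[0,0,0,0,0,0,0.01]]'; python3 -m jog '[[0,0,0.001,0,0,0,0.01],[0,0,0.001,0,0,0,0.01],[0,0,0,0,0,0,0.01]]'
```

```text
time_s: 14.0
eef_pos: [528.3, 175.8, 55.2]
ee_rot: [-0.0, 0.104, 0.995, -0.0]
force: [0.4, 0.5, -0.5]
grip_width: 0.222
grip_force: 39.2
time_s: 14.3
eef_pos: [528.7, 175.8, 54.5]
ee_rot: [0.001, 0.104, 0.995, 0.0]
force: [-4.2, -1.7, 10.6]
grip_width: 0.225
grip_force: 40.3
```

It's home, with contact at 54.5. I'll release, retreat and go to short b.

```bash
python3 -m jog '[[0,0,0,0,0,0,0.036],[0,0,0,0,0,0,0.036],[0,0,0,0,0,0,0.036]]' >/dev/null; python3 -m jog '[[0,0,-0.02,0,0,0,0.036],[0,0,-0.04,0,0,0,0.036],[0,0,-0.04,0,0,0,0.036],[0,0,-0.04,0,0,0,0.045],[0,0,-0.01,0,0,0,0.045]]' ; python3 -m jog '[[0,0,0,0,0,0,0.045],[0,0,0,0,0,0,0.045]]'; python3 to.py 590.6 -332.2 130
```

```text
time_s: 15.1
eef_pos: [529.7, 176.0, 207.6]
ee_rot: [0.003, 0.104, 0.995, 0.001]
force: [0.3, 0.0, -0.8]
grip_width: 0.529
grip_force: 0.0
time_s: 15.3
eef_pos: [527.7, 175.7, 201.7]
ee_rot: [-0.001, 0.104, 0.995, -0.0]
force: [-0.3, 0.1, -0.7]
grip_width: 0.526
grip_force: 0.0
t 15.3 pos [527.7401 175.6902 201.7303] shift mm [-166.9521 -483.7683   71.7232] turn [-0.0008 -0.0023  0.001 ] F [-0.2894  0.0985 -0.7153] w 0.5264797366608691 gf 0.0
```

```bash
python3 -m jog '[[-0.0139,-0.0403,0,0,0,0,0.045],[-0.0139,-0.0403,0,0,0,0,0.045],[-0.0139,-0.0403,0,0,0,0,0.045],[-0.0139,-0.0403,0,0,0,0,0.045],[-0.0139,-0.0403,0,0,0,0,0.045]]' >/dev/null
python3 -m jog '[[-0.0139,-0.0403,0,0,0,0,0.045],[-0.0139,-0.0403,0,0,0,0,0.045],[-0.0139,-0.0403,0,0,0,0,0.045],[-0.0139,-0.0403,0,0,0,0,0.045],[-0.0139,-0.0403,0,0,0,0,0.045]]' >/dev/null
python3 -m jog '[[-0.0139,-0.0403,0,0,0,0,0.045],[-0.0139,-0.0403,0,0,0,0,0.045],[0,0,0.04,0,0,0,0.045],[0,0,0.03,0,0,0,0.045],[0,0,0,0,0,0,0.045]]' >/dev/null
python3 -m jog '[[0,0,0,0,0,0,0.045],[0,0,0,0,0,0,0.045]]'; python3 to.py 590.6 -332.2 45.5
python3 - <<'E'
from rig import eyes
import cv2,numpy as np
s=eyes.capture("side")[310:470,350:510,::-1];t=eyes.capture("side")[160:320,200:360,::-1]
o=np.hstack([cv2.resize(s,(400,400),interpolation=3),cv2.resize(t,(400,400),interpolation=3)]);cv2.imwrite("pics/g5.png",o)
E
```

```text
time_s: 17.0
eef_pos: [591.9, -332.1, 135.0]
ee_rot: [0.001, 0.104, 0.995, -0.001]
force: [1.0, -0.5, -0.3]
grip_width: 0.524
grip_force: 0.0
t 17.0 pos [ 591.8565 -332.0783  135.0193] shift mm [ 1.4069 -0.2713 89.5167] turn [-0.0012  0.0023  0.0014] F [ 1.     -0.4683 -0.2748] w 0.5244623690038184 gf 0.0
```

View pics/g5.png

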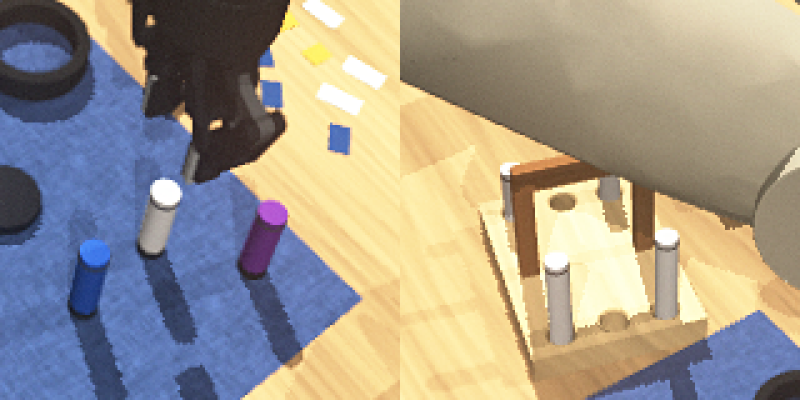

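Short a is seated at right crop (508,190). The gripper is over b, at left crop (162,215), and clear of blue and purple. Grip and lift.

```bash
python3 -m jog '[[0.0012,-0.0003,0.03,0,0,0,0.045],[0,0,0.035,0,0,0,0.045],[0,0,0.02,0,0,0,0.045],[0,0,0.002,0,0,0,0.045],[0,0,0,0,0,0,0.045]]'
python3 -m jog '[[0,0,0,0,0,0,0.01],[0,0,0,0,0,0,0.01],[0,0,0,0,0,0,0.01],[0,0,0,0,0,0,0.01],[0,0,0,0,0,0,0.01]]' 40
python3 -m jog '[[0,0,-0.02,0,0,0,0.01],[0,0,-0.04,0,0,0,0.01],[0,0,-0.04,0,0,0,0.01],[0,0,-0.04,0,0,0,0.01],[0,0,-0.03,0,0,0,0.01]]' >/dev/null; python3 -m jog '[[0,0,0,0,0,0,0.01],[0,0,0,0,0,0,0.01]]'; python3 to.py 572.1 166.3 215
```

```text
time_s: 17.6
eef_pos: [590.5, -332.2, 47.5]
ee_rot: [0.001, 0.104, 0.995, -0.0]
force: [-0.5, 0.2, 0.9]
grip_width: 0.527
grip_force: 0.0
time_s: 18.1
eef_pos: [590.7, -332.4, 48.1]
ee_rot: [0.001, 0.104, 0.995, -0.001]
force: [-0.5, 0.1, 6.7]
grip_width: 0.22
grip_force: 39.2
time_s: 18.8
eef_pos: [589.9, -331.9, 216.4]
ee_rot: [0.0, 0.104, 0.995, -0.0]
force: [-0.0, -0.8, -1.1]
grip_width: 0.218
grip_force: 39.1
t 18.8 pos [ 589.9292 -331.8855  216.4371] shift mm [120.7068 483.6703   1.2834] turn [-0.0002  0.0004  0.001 ] F [-0.0223 -0.8487 -1.118 ] w 0.21801148886369914 gf 39.06804800033569
```

```bash
python3 -m jog '[[0.01,0.0403,0,0,0,0,0.01],[0.01,0.0403,0,0,0,0,0.01],[0.01,0.0403,0,0,0,0,0.01],[0.01,0.0403,0,0,0,0,0.01],[0.01,0.0403,0,0,0,0,0.01]]' >/dev/null
python3 -m jog '[[0.01,0.0403,0,0,0,0,0.01],[0.01,0.0403,0,0,0,0,0.01],[0.01,0.0403,0,0,0,0,0.01],[0.01,0.0403,0,0,0,0,0.01],[0.01,0.0403,0,0,0,0,0.01]]' >/dev/null
python3 -m jog '[[0.01,0.0403,0,0,0,0,0.01],[0.01,0.0403,0,0,0,0,0.01],[0,0,0.03,0,0,0,0.01],[0,0,0.04,0,0,0,0.01],[0,0,0.04,0,0,0,0.01]]' >/dev/null
python3 -m jog '[[0,0,0,0,0,0,0.01],[0,0,0,0,0,0,0.01]]'; python3 to.py 572.1 166.3 56
python3 - <<'E'
from rig import eyes
from h import *
s=eyes.capture("side")[160:300,200:340,::-1]
cv2.imwrite("pics/g6.png",cv2.resize(s,(560,560),interpolation=3))
for P in[(572.1,166.3,55),(572.1,166.3,26),(582.7,.5,108)]:print((proj('side',P)[0]-[200,160])*4)
E
```

```text
time_s: 20.5
eef_pos: [572.7, 166.0, 106.4]
ee_rot: [-0.001, 0.104, 0.995, -0.0]
force: [-0.3, -0.2, 0.6]
grip_width: 0.221
grip_force: 39.2
t 20.5 pos [572.7159 165.9639 106.3757] shift mm [ 0.6077  0.22   50.3764] turn [-0.0004 -0.0013  0.0008] F [-0.3243 -0.2396  0.5991] w 0.2212785746068351 gf 39.173482060432434
[257.68217695 283.03539197]
[260.17967669 321.79138397]
[424.45052891 375.91784372]
```

View pics/g6.png

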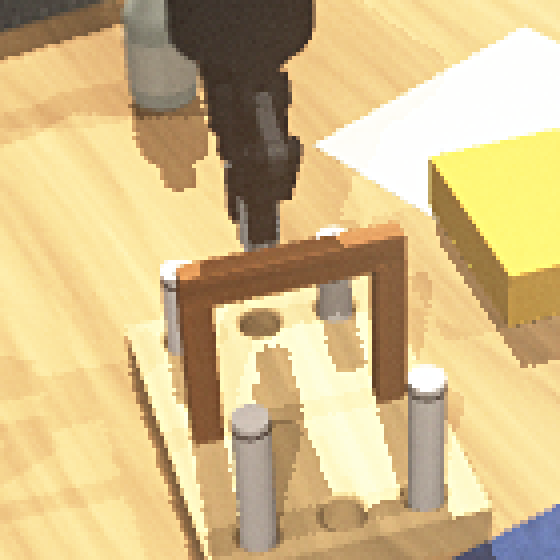

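The hole is at (260,323), where it was predicted, with the pillar above it. Inserting.

```bash
python3 -m jog '[[0.0006,0.0002,0.01,0,0,0,0.01],[0,0,0.01,0,0,0,0.01],[0,0,0.007,0,0,0,0.01],[0,0,0.006,0,0,0,0.01],[0,0,0,0,0,0,0.01]]'; python3 -m jog '[[0,0,0.003,0,0,0,0.01],[0,0,0.003,0,0,0,0.01],[0,0,0.003,0,0,0,0.01],[0,0,0,0,0,0,0.01],[0,0,0,0,0,0,0.01]]'; python3 to.py 572.1 166.3 56
```

```text
time_s: 21.05
eef_pos: [571.9, 166.3, 72.4]
ee_rot: [-0.001, 0.104, 0.995, -0.0]
force: [-0.3, 1.1, -1.0]
grip_width: 0.221
grip_force: 39.1
time_s: 21.55
eef_pos: [572.1, 166.3, 64.1]
ee_rot: [-0.0, 0.104, 0.995, -0.0]
force: [-1.0, 0.8, -1.3]
grip_width: 0.221
grip_force: 39.0
t 21.55 pos [572.1315 166.3403  64.0638] shift mm [ 0.0184 -0.0443  8.0638] turn [-0.0002 -0.0005  0.0011] F [-1.0432  0.8427 -1.2789] w 0.22077965873245053 gf 39.02530610561371
```

```bash
python3 -m jog '[[0,0,0.004,0,0,0,0.01],[0,0,0.002,0,0,0,0.01],[0,0,0.001,0,0,0,0.01],[0,0,0.001,0,0,0,0.01],[0,0,0,0,0,0,0.01]]'; python3 -m jog '[[0,0,0.001,0,0,0,0.01],[0,0,0.001,0,0,0,0.01],[0,0,0,0,0,0,0.01]]'
```

```text
time_s: 22.05
eef_pos: [572.3, 166.4, 56.2]
ee_rot: [-0.0, 0.104, 0.995, 0.0]
force: [-1.5, 1.1, -0.5]
grip_width: 0.222
grip_force: 39.1
time_s: 22.35
eef_pos: [572.6, 166.4, 56.0]
ee_rot: [0.001, 0.104, 0.995, 0.0]
force: [-7.1, 0.7, 14.4]
grip_width: 0.221
grip_force: 40.8
```

It's home. I'll release it, retreat upwards and move above the handle.

```bash
python3 -m jog '[[0,0,0,0,0,0,0.036],[0,0,0,0,0,0,0.036],[0,0,0,0,0,0,0.036]]' >/dev/null; python3 -m jog '[[0,0,-0.02,0,0,0,0.036],[0,0,-0.04,0,0,0,0.036],[0,0,-0.04,0,0,0,0.036],[0,0,-0.04,0,0,0,0.045],[0,0,-0.01,0,0,0,0.045]]' >/dev/null; python3 -m jog '[[0,0,0,0,0,0,0.045],[0,0,0,0,0,0,0.045]]'; python3 to.py 555.4 88.1 200
```

```text
time_s: 23.35
eef_pos: [571.8, 166.2, 202.6]
ee_rot: [-0.001, 0.104, 0.995, -0.0]
force: [-0.2, 0.7, -1.2]
grip_width: 0.524
grip_force: 0.0
t 23.35 pos [571.7935 166.2046 202.6197] shift mm [ -0.1714 -79.8043   2.6816] turn [-0.0008 -0.0023  0.0008] F [-0.1534  0.6648 -1.2116] w 0.524087267078961 gf 0.0
```

```bash
python3 -m jog '[[0,-0.03,0,0,0,0,0.045],[0,-0.03,0,0,0,0,0.045],[0,-0.02,0,0,0,0,0.045],[0,0,0,0,0,0,0.045],[0,0,0,0,0,0,0.045]]'; python3 to.py 555.4 88.1 120
python3 - <<'E'
from rig import eyes
from h import *
s=eyes.capture("side")[150:310,200:360,::-1]
cv2.imwrite("pics/g7.png",cv2.resize(s,(560,560),interpolation=3))
E
```

```text
time_s: 23.85
eef_pos: [555.4, 88.2, 203.0]
ee_rot: [-0.001, 0.105, 0.995, 0.0]
force: [-0.2, 0.2, -0.4]
grip_width: 0.528
grip_force: 0.0
t 23.85 pos [555.3801  88.1954 202.964 ] shift mm [-0.2294 -0.0781 82.9637] turn [-0.0001 -0.0023  0.0004] F [-0.1642  0.1881 -0.4042] w 0.5282555649545987 gf 0.0
```

View pics/g7.png

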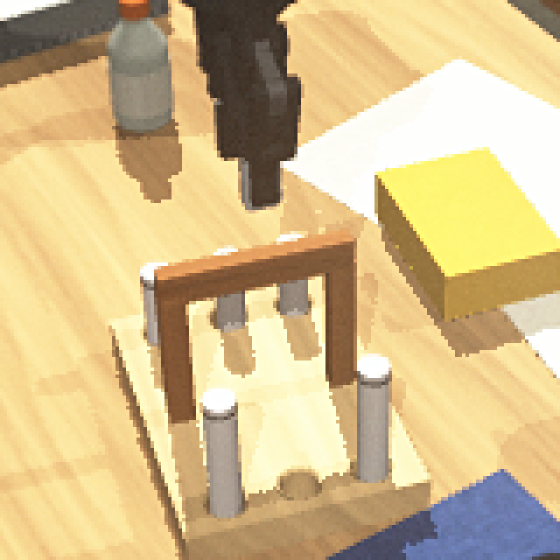

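All five pillars are seated. That was my 11th picture and the limit was 10, so from here I'll use only numbers. Descend and grip the handle.

```bash
python3 -m jog '[[0,0,0.03,0,0,0,0.045],[0,0,0.03,0,0,0,0.045],[0,0,0.02,0,0,0,0.045],[0,0,0.002,0,0,0,0.045],[0,0,0,0,0,0,0.045]]'
python3 -m jog '[[0,0,0,0,0,0,0.005],[0,0,0,0,0,0,0.005],[0,0,0,0,0,0,0.005],[0,0,0,0,0,0,0.005],[0,0,0,0,0,0,0.005]]' 110
python3 -m jog '[[0,0,0,0,0,0,0.005],[0,0,0,0,0,0,0.005],[0,0,0,0,0,0,0.005]]'; python3 to.py 555.4 88.1 221
```

```text
time_s: 24.4
eef_pos: [555.8, 88.7, 122.3]
ee_rot: [-0.0, 0.104, 0.995, 0.0]
force: [-0.1, 0.3, 0.3]
grip_width: 0.532
grip_force: 0.0
time_s: 24.9
eef_pos: [556.3, 88.3, 123.6]
ee_rot: [0.001, 0.104, 0.995, 0.0]
force: [-0.5, 2.5, 6.5]
grip_width: 0.145
grip_force: 108.2
time_s: 25.2
eef_pos: [556.3, 88.3, 123.6]
ee_rot: [0.001, 0.104, 0.995, 0.0]
force: [-1.5, 2.2, 6.4]
grip_width: 0.146
grip_force: 108.2
t 25.2 pos [556.267   88.3135 123.5715] shift mm [  0.5899  -0.316  -97.4303] turn [0.0007 0.0022 0.001 ] F [-1.5284  2.201   6.4146] w 0.14591809353250912 gf 108.24982166290283
```

```bash
python3 -m jog '[[0,0,-0.003,0,0,0,0.005],[0,0,-0.005,0,0,0,0.005],[0,0,-0.008,0,0,0,0.005],[0,0,-0.01,0,0,0,0.005],[0,0,-0.01,0,0,0,0.005]]'
python3 -m jog '[[0,0,-0.01,0,0,0,0.005],[0,0,-0.01,0,0,0,0.005],[0,0,-0.01,0,0,0,0.005],[0,0,-0.01,0,0,0,0.005],[0,0,-0.01,0,0,0,0.005]]' >/dev/null
python3 -m jog '[[0,0,-0.008,0,0,0,0.005],[0,0,-0.005,0,0,0,0.005],[0,0,-0.003,0,0,0,0.005],[0,0,0,0,0,0,0.005],[0,0,0,0,0,0,0.005]]'
python3 -m jog '[[0,0,0,0,0,0,0.005],[0,0,0,0,0,0,0.005],[0,0,0,0,0,0,0.005],[0,0,0,0,0,0,0.005],[0,0,0,0,0,0,0.005]]'; python3 to.py 555.4 88.1 223.6; python3 -c "from rig import sense;print(sense()['wrist_torque'])"
```

```text
time_s: 25.7
eef_pos: [555.7, 88.1, 159.2]
ee_rot: [0.0, 0.104, 0.995, 0.0]
force: [0.5, -0.3, -6.7]
grip_width: 0.142
grip_force: 107.4
time_s: 26.7
eef_pos: [555.5, 88.1, 223.9]
ee_rot: [-0.0, 0.104, 0.995, -0.0]
force: [-0.9, 0.1, -6.6]
grip_width: 0.144
grip_force: 107.4
time_s: 27.2
eef_pos: [555.7, 88.1, 224.3]
ee_rot: [-0.0, 0.104, 0.995, -0.0]
force: [-0.3, -0.5, -5.2]
grip_width: 0.141
grip_force: 107.4
t 27.2 pos [555.7003  88.0892 224.2584] shift mm [ 0.296  -0.0517  0.6585] turn [-0.    -0.     0.001] F [-0.285  -0.5338 -5.2108] w 0.1412005857735405 gf 107.38808155059814
[0.00208303 0.00102775 0.00359514]
```

The lift is done: about 100.6 mm, with 5 to 7 N on the wrist. I'll check level and seating numerically, comparing where the pillar tops appear with where a level carrier would put them.

```bash
python3 - <<'E'
from h import *
from rig import sense
L=100.6;p=(555.4,88.1,-.21);c,s=np.cos(p[2]),np.sin(p[2])
for n in("side",):
  old=cv2.imread(f"pics/g7.png");new=eyes.capture(n)[:,:,::-1].copy()
  old=cv2.resize(old,(160,160),interpolation=cv2.INTER_AREA)
  for nm,x,y,z in[("longS",-45,-80,108),("longL",45,-80,108),("shA",-45,80,78),("corner",-75,-102,26),("corner2",75,-102,26),("postfoot",-52,0,26)]:
    X=(p[0]+c*x-s*y,p[1]+s*x+c*y);a=proj(n,(*X,z))[0]-[200,150];b=proj(n,(*X,z+L))[0]
    k=8;ai=np.round(a).astype(int);pt=old[ai[1]-k:ai[1]+k,ai[0]-k:ai[0]+k]
    bi=np.round(b).astype(int);w=new[bi[1]-18:bi[1]+18,bi[0]-18:bi[0]+18]
    best=max(((cv2.minMaxLoc(cv2.matchTemplate(w,cv2.resize(pt,None,fx=f,fy=f),5)),f) for f in(1,1.06,1.12,1.18)),key=lambda r:r[0][1])
    (_,v,_,l),f=best;k2=k*f;print(nm,"pred",b.round(1),"found",np.round(bi-18+np.array(l)+k2+(a-ai)*f,1),"score",round(v,2))
E
python3 to.py
```

```text
longS pred [259.5 223.5] found [258.9 224.4] score 0.86
longL pred [306.4 213.9] found [306.1 215. ] score 0.7
shA pred [240.7 189.5] found [240.8 189.3] score 0.63
corner pred [249.5 267.8] found [250.1 268.9] score 0.86
corner2 pred [324.4 250.8] found [320.9 251.7] score 0.59
postfoot pred [248.4 232.4] found [247.6 229.1] score 0.89
t 27.25 pos [555.6983  88.0885 224.2663] shift mm [0. 0. 0.] turn [-0.    -0.     0.001] F [-0.331   0.6685 -6.3335] w 0.14169037028927192 gf 107.38688707351685
```

The features are about where a level carrier lifted 100 mm would put them, and the pillars are in place. Handing in.

```bash
python3 -c "from rig import finish_job;print(finish_job())"
```

```text
the job is handed in; nothing more can be done
None
```

I seated all three loose pillars in their matching rows and handed in at about 27 s, with the carrier held by its handle about 100 mm up; level and seating after the lift were checked only by matching image features (mostly within 1 px, two off by about 3 px), and I viewed 11 pictures, one over the limit of 10.

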